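# Release and open the long whetstone case

## Robot

A 7-joint arm with a two-finger parallel gripper is mounted at the origin on a cart in front of the work surface, level with it; the furniture and walls round the work are solid. World frame = base frame: x ahead of the robot, y to its left, z up, the work surface at z = 0. Lengths are in m, angles in rad, forces in N, time in s.
With the tool pointing down it reaches from about 0.4 to 0.85 m from the base axis. Payload 4.5 kg.
Tool frame: the origin (TCP) lies on the centre line of the jaws, within the pads' length; the fingertips stand ahead of it and the grasp point (between the pads) lies 3 mm ahead of it (r.finger_overhang is the z of the fingertips in the tool frame, in m); z points along the fingers, y is the direction in which the jaws open and shut (so a half turn about z gives the same grasp; the last joint's range is limited). The gripper opens to 88 mm and grips with 3 to 60 N. Pads are 18 mm wide; open, the fingers measure 123 mm over their backs; the gripper's body (75 mm by 187 mm) begins 45 mm behind the grasp point.
Start: joints at [-1.167, 0.689, -0.195, 1.565, 0.157, 0.902, -0.215], TCP at [0.226, 0.583, 0.261] pointing down, gripper open.
Joint ranges: [-3.01, 3.01], [-0.46, 2.08], [-1.47, 1.51], [0.13, 2.56], [-1, 4.14], [0.04, 2.09], [-2.66, 2.66]. Speed limits (rad/s): [2.57, 2.57, 3.14, 3.14, 3.14, 3.14, 3.14].

## Interface

Orientations are given as a unit quaternion [x, y, z, w].
In Python, from plant import get_state, snapshot, camera_model, workorder, boxes_of, mark_of, r gives the robot as it stands.
- The arm moves only by the tool jog_arm, never from a script. Its argument "rows" is a list of rows, each a list of 2 entries, a list of its own where there are three numbers: the shift along the tool's x, y, z normalised to -1 to 1, where 1 is 75 cm, then the turn about the tool's z normalised to -1 to 1, where 1 is 2 rad. A call has 1 to 20 rows; each row is the pose to reach, as a shift and turn from the pose commanded when the call began, along the tool's axes at that moment; what a row does not reach only later rows make up. A row lasts 1/12 s, in which the tool goes at most 41.7 mm and 7.16 degrees, less where a joint would pass 70% of its speed; a pose out of reach is approached as far as the arm can. A call with a number of a shift or a turn outside -1 to 1 is refused whole. A call with a gripper value outside its range is refused whole. "gripper" is the finger opening in mm, from 0 to 88.1, set as the call begins (left out, the last holds). The fingers move at their own pace and stop on an object; "newtons" is the grip in N (left out, the last holds). Time passes only in rows, so rows that repeat a pose let the fingers close. It gives the time, the measured TCP pose, the force and the opening at its end, in the units of the state.
- get_state(): the state, without advancing time (a new reading comes with each control period).
- snapshot(name): name is "scene" or "top" or "wrist"; returns the picture (420x560x3 uint8, red, green, blue); there is no depth.
- camera_model(name): a dict with "mtx" (3x3 intrinsics, pixels), "extrinsics" (4x4, takes a point from camera to world coordinates); the wrist camera has in their place "T_tool_cam" (4x4, takes a point from camera to tool coordinates, whose origin is the TCP and whose axes are the flange's). Camera axes: x right, y up, looking along -z (the intrinsics and any distortion apply to the point x, -y, -z); pixel columns grow to the right and rows downward; lengths in m; the calibration is good to about 2 mm. A picture is of the moment at which its call begins: read the wrist's pose just before it. camera_model takes no time and is no camera call.
- workorder.finish_job(): hands the job in, once; it reports no verdict.
Trained networks look in the newest picture that a camera, given by its name, has taken for a name from the list of things; names that differ only in an ending like _2 or _b are one class to them, and where a whole thing is asked for, a point or a joint stands for the part that bears it (a point fixed in the world has none). Each returns a list of dicts, best first, with "p" (0 to 1); they miss things now and then, are a little off and sometimes report something else, mostly with a low value. They report only what shows in the picture. A call takes as long as a camera call.
- boxes_of(thing, camera): "rect" ([left, top, right, bottom] in pixels, round what is visible of it).
- mark_of(thing, camera): "pixel" ([row, column] in pixels: a listed point, or the origin of a listed thing).
The state is a dict: "clock": time; "q": joint angles; "qd": joint speeds; "joint_torque": joint torques, N m; "tool_pos": TCP position; "eef_rot": TCP orientation; "contact_force": force on the tool from outside, world axes, zero at the start; "moment": the same for the moment, N m; "opening": opening from 0.0 (shut) to 1.0 (fully open).
Only numpy, scipy, OpenCV 4.12 (cv2) and the standard library are available. Lean on these libraries where they do the work, as an engineer would, in place of code of your own. Each camera call takes 0.05 s, during which the arm holds its last target.

## Task

Open the longer of the two latched whetstone cases: with the fingertips press down the release tab at the middle of its front so that its lid springs up a little, then push the lid fully open, back against its stop, so that it stays open by itself. Only press and push: grasp or lift nothing, leave the shorter case shut, and leave the stones and the other things on the bench where they are.

Things in the scene. Friction and masses are not known exactly. Their poses are not given: they have to be found in the camera images.
- case_long: Wooden whetstone case, 180 mm long (y), 110 mm deep (x), 50 mm high without its 10 mm thick lid, walls 6 mm, fixed to the bench. Origin: centre of its underside; z up, +x to its hinged back, -x to its front with the release tab. The lid's hinge line runs along y at x = +55 mm, z = 50 mm. It holds a slim reddish whetstone. The two cases look alike but for their length, and either may stand on the left.
- long_tab_pad (a point): Press point on top of the long case's steel release tab, a plate 26 mm wide (y) standing out level from the middle of the case's front, 67 to 112 mm from the case's centre; the point is at 101 mm, 36 mm above the bench at rest. Pressed down here (1.5 N to start, 4 N at the end) the tab tips about a pivot 34 mm behind the point, its hook swings forward off the lid's edge. It springs back.
- long_tab (a joint): Angle of the long case's tab, rad: 0 at rest, 0.3 fully pressed (the press point is then 10 mm lower); the hook lets go of the lid at about 0.2.
- long_lid_edge (a point): Middle of the front edge of the long case's lid, at half its 10 mm thickness, 110 mm from the hinge line; with the lid shut it is 55 mm above the bench. A small steel catch plate, 18 mm wide, stands 7 mm out from the edge here.
- long_lid (a joint): Opening of the long case's lid, rad: 0 shut and latched; once released a spring lifts it to about 0.6 and holds it there; the stop is at 1.95 (leaning back past upright). Let go between 0.6 and upright (about 1.5) it sinks back to 0.6; beyond upright its weight takes it slowly to the stop. It turns easily, under 2 N at the edge, damped.
- case_short: Wooden whetstone case, 100 mm long (y), 110 mm deep (x), 50 mm high without its 10 mm thick lid, walls 6 mm, fixed to the bench. Origin: centre of its underside; z up, +x to its hinged back, -x to its front with the release tab. The lid's hinge line runs along y at x = +55 mm, z = 50 mm. It holds a small cream stone and is to stay shut.
- short_tab_pad (a point): Press point on top of the short case's steel release tab, a plate 26 mm wide (y) standing out level from the middle of the case's front, 67 to 112 mm from the case's centre; the point is at 101 mm, 36 mm above the bench at rest. Pressed down here (1.5 N to start, 4 N at the end) the tab tips about a pivot 34 mm behind the point, its hook swings forward off the lid's edge. It springs back.
- short_tab (a joint): Angle of the short case's tab, rad: 0 at rest, 0.3 fully pressed (the press point is then 10 mm lower); the hook lets go of the lid at about 0.2.
- short_lid_edge (a point): Middle of the front edge of the short case's lid, at half its 10 mm thickness, 110 mm from the hinge line; with the lid shut it is 55 mm above the bench. A small steel catch plate, 18 mm wide, stands 7 mm out from the edge here.
- short_lid (a joint): Opening of the short case's lid, rad: 0 shut and latched; once released a spring lifts it to about 0.6 and holds it there; the stop is at 1.95 (leaning back past upright). Let go between 0.6 and upright (about 1.5) it sinks back to 0.6; beyond upright its weight takes it slowly to the stop. It turns easily, under 2 N at the edge, damped.
- stone_slim_mid (a point): Centre of the slim reddish whetstone, 26x150x14 mm, lying loose on the floor (5 to 6 mm thick) of the long case
- nagura_a_mid (a point): Centre of the small cream stone, 28x52x24 mm, lying loose in the short case
- nagura_b: Small grey stone, 24x46x20 mm, lying beside the tab of the long case, a bystander; origin at the centre of its underside.
- ferrule_0: Small dark ring-shaped handle ferrule, 26 mm across, 22 mm high, standing beside the tab of the short case, a bystander; origin at the centre of its underside.
- wedge_a: Dark wooden wedge, 75x26x22 mm, lying in front of the long case, on the other side of its tab, a bystander; origin at the centre of its underside.
- angle_clip_a: Black angle clip, 12x64x12 mm, lying in front of the short case, on the other side of its tab, a bystander; origin at the centre of its underside.

How it is judged:
By the outcome, as a careful person would: the job done as asked, in the order asked, and still so for the second after the job is handed in, with the robot touching nothing.
It also fails if it takes over 48 s, if anything falls off the work surface, if the arm or the gripper's body presses on something with over 40 N, if the wrist force passes 120 N, or if a joint passes its speed limit or range.

## Working session

There is one attempt and no reset: what is moved stays moved. The work goes in short steps, Python scripts to look and compute and a tool call to move; the robot and the scene stay as the last step left them, time stands still between calls to the robot, and variables do not carry over. Pictures are saved under pics/ and viewed, and the job is handed in when it is done.

Besides the shell and the picture viewer there is one more tool, called after "Call:" by a JSON object that holds its "fn" and its "kwargs". jog_arm: Moves the arm, as the interface text tells. Scaled input: -1 to 1 covers 75 cm each way for a shift and 2 rad each way for a turn. Its arguments: {"type":"object","properties":{"rows":{"type":"array"},"gripper":{"type":"number"},"newtons":{"type":"number"}},"required":["rows"]}

```bash
mkdir -p pics; ls; cat > h.py <<'E'
import numpy as np, cv2
from plant import *
from scipy.spatial.transform import Rotation as R
def save(n,f):
    im=snapshot(n); cv2.imwrite('pics/'+f,cv2.cvtColor(np.asarray(im),cv2.COLOR_RGB2BGR)); return im
def ray(cam,px):
    m=camera_model(cam)
    K=np.array(m['mtx'])
    d=np.array(m.get('dist',m.get('distortion',np.zeros(5))),float)
    p=cv2.undistortPoints(np.array([[[px[1],px[0]]]],float),K,d)[0,0]
    v=np.array([p[0],-p[1],-1.0])
    if 'extrinsics' in m: T=np.array(m['extrinsics'])
    else:
        s=get_state(); T0=np.eye(4); T0[:3,:3]=R.from_quat(s['eef_rot']).as_matrix(); T0[:3,3]=s['tool_pos']; T=T0@np.array(m['T_tool_cam'])
    return T[:3,3],T[:3,:3]@v
def at_z(cam,px,z):
    o,v=ray(cam,px); return o+v*(z-o[2])/v[2]
E
python3 - <<'E'
from h import *
s=get_state()
for k,v in s.items(): print(k,np.round(v,4))
print('fo',r.finger_overhang)
for c in ['scene','top','wrist']:
    m=camera_model(c); print(c,m.keys())
save('scene','scene0.png');save('top','top0.png')
for c in ['top','scene']:
  for t,z in [('case_long',0),('long_tab_pad',.036),('long_lid_edge',.055),('case_short',0),('short_tab_pad',.036),('short_lid_edge',.055),('nagura_b',0),('wedge_a',0),('ferrule_0',0),('angle_clip_a',0)]:
    for d in mark_of(t,c)[:2]: print(c,t,round(d['p'],2),np.round(d['pixel'],1),np.round(at_z(c,d['pixel'],z),4))
E
```

```text
pics
clock 0.0
q [-1.1672  0.69   -0.1945  1.5663  0.1573  0.9025 -0.2151]
qd [ 0.0003  0.0001 -0.0009  0.     -0.0002 -0.0018  0.0001]
joint_torque [-4.00000e-04 -5.27574e+01 -1.26680e+00 -1.53427e+01 -5.25000e-02
  6.90000e-03  2.00000e-04]
tool_pos [0.2257 0.5822 0.2599]
eef_rot [ 1.838e-01  9.830e-01 -9.000e-04 -1.000e-04]
contact_force [-0.4329 -0.6604  0.1308]
moment [ 0.0464 -0.0059 -0.0319]
opening 1.0038
fo 0.022
scene dict_keys(['mtx', 'extrinsics'])
top dict_keys(['mtx', 'extrinsics'])
wrist dict_keys(['mtx', 'T_tool_cam'])
top case_long 0.94 [207.3 218.2] [0.5485 0.0189 0.    ]
top long_tab_pad 0.69 [256.1 219.8] [0.4488 0.0116 0.036 ]
top long_tab_pad 0.65 [207.8 220.8] [0.545  0.0087 0.036 ]
top long_lid_edge 0.57 [233.6 217.2] [0.4934 0.0136 0.055 ]
top case_short 0.76 [201.6 347.6] [ 0.5556 -0.2512  0.    ]
top short_tab_pad 0.54 [246.6 347.5] [ 0.463 -0.243  0.036]
top short_tab_pad 0.51 [204.6 218.8] [0.5515 0.0126 0.036 ]
top short_lid_edge 0.65 [226.6 350.6] [ 0.5024 -0.2473  0.055 ]
top short_lid_edge 0.47 [235.3 211.6] [0.4903 0.0246 0.055 ]
top nagura_b 0.78 [2
[... 366 characters left out ...]
.446  0.0171 0.036 ]
scene long_tab_pad 0.22 [252.2 348.7] [ 0.5282 -0.2566  0.036 ]
scene long_lid_edge 0.71 [211.7 206.8] [0.499  0.0178 0.055 ]
scene case_short 0.86 [253.2 349.7] [ 0.5648 -0.2496  0.    ]
scene short_tab_pad 0.98 [274.  330.3] [ 0.4627 -0.246   0.036 ]
scene short_lid_edge 0.62 [251.1 341. ] [ 0.5047 -0.2486  0.055 ]
scene nagura_b 0.68 [238.5 173.2] [0.457  0.0728 0.    ]
scene nagura_b 0.54 [249.  340.2] [ 0.5681 -0.2295  0.    ]
scene wedge_a 0.83 [257.7 228.3] [ 0.4557 -0.0496  0.    ]
scene ferrule_0 0.71 [305.2 366.8] [ 0.4544 -0.3176  0.    ]
scene ferrule_0 0.49 [271.6 305.6] [ 0.4839 -0.1933  0.    ]
scene angle_clip_a 0.5 [304.2 366.1] [ 0.4561 -0.3159  0.    ]
```

View pics/scene0.png

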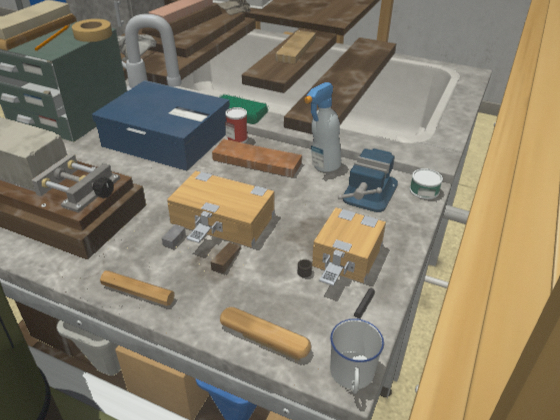

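View pics/top0.png

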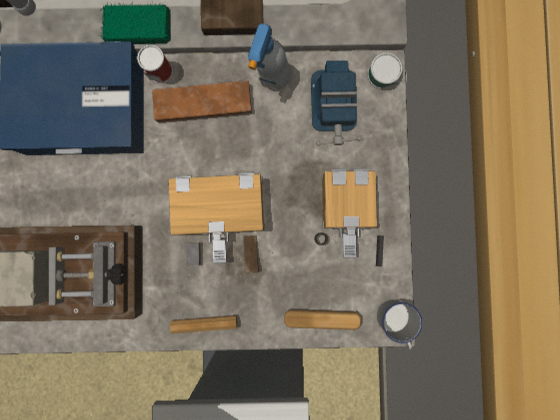

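The scene picture shows the long case on the left (around px 220,205), with its tab at about (198,236). The grey stone is at (173,237) and the wedge at (226,257), one on each side of the tab. The top view agrees and puts the tab pad at about world (0.447, 0.014), with a yaw of about 2–3°. I'll close the gripper, hover over the tab and refine this with the wrist camera.

Call:
{"fn": "jog_arm", "kwargs": {"rows": [[[-0.54, -0.6, 0.01], -0.207], [[-0.54, -0.6, 0.01], -0.207], [[-0.54, -0.6, 0.01], -0.207], [[-0.54, -0.6, 0.01], -0.207], [[-0.54, -0.6, 0.01], -0.207], [[-0.54, -0.6, 0.01], -0.207], [[-0.54, -0.6, 0.01], -0.207], [[-0.54, -0.6, 0.01], -0.207], [[-0.54, -0.6, 0.01], -0.207], [[-0.54, -0.6, 0.01], -0.207], [[-0.54, -0.6, 0.01], -0.207], [[-0.54, -0.6, 0.01], -0.207], [[-0.54, -0.6, 0.01], -0.207], [[-0.54, -0.6, 0.01], -0.207], [[-0.54, -0.6, 0.01], -0.207], [[-0.54, -0.6, 0.01], -0.207], [[-0.54, -0.6, 0.01], -0.207], [[-0.54, -0.6, 0.01], -0.207], [[-0.54, -0.6, 0.01], -0.207], [[-0.54, -0.6, 0.01], -0.207]], "gripper": 0, "newtons": 20}}

```text
clock: 2.77
tool_pos: [0.4406, 0.0184, 0.2534]
eef_rot: [-0.024, 1.0, 0.0, 0.0]
contact_force: [0.2, -0.3, -0.2]
opening: 0.005
```

```bash
python3 - <<'E'
from h import *
s=get_state()
print(s['clock'],np.round(s['q'],3),np.round(s['tool_pos'],4),np.round(s['eef_rot'],4),np.round(s['contact_force'],2),s['opening'])
M=R.from_quat(s['eef_rot']).as_matrix();print(np.round(M,3))
save('wrist','wrist1.png')
c='wrist'
for t,z in [('case_long',0),('long_tab_pad',.036),('long_lid_edge',.055),('nagura_b',0),('wedge_a',0)]:
    for d in mark_of(t,c)[:2]: print(c,t,round(d['p'],2),np.round(d['pixel'],1),np.round(at_z(c,d['pixel'],z),4))
E
```

```text
2.7667 [ 0.119  0.488 -0.394  2.098  0.318  0.612  1.122] [0.4406 0.0184 0.2534] [-2.370e-02  9.997e-01  3.000e-04  1.000e-04] [ 0.17 -0.28 -0.17] 0.004514621672292807
[[-0.999 -0.047  0.   ]
 [-0.047  0.999  0.001]
 [-0.     0.001 -1.   ]]
wrist case_long 0.97 [265.2 278.7] [0.553  0.0168 0.    ]
wrist long_tab_pad 0.68 [194.2 279.9] [0.4532 0.0141 0.036 ]
wrist long_tab_pad 0.52 [262.   66.3] [ 0.5426 -0.2212  0.036 ]
wrist long_lid_edge 0.88 [241.7 275.9] [0.4993 0.0119 0.055 ]
wrist nagura_b 0.98 [192.1 330.7] [0.4572 0.0723 0.    ]
wrist wedge_a 0.93 [179.5 228.8] [ 0.4477 -0.0459  0.    ]
```

View pics/wrist1.png

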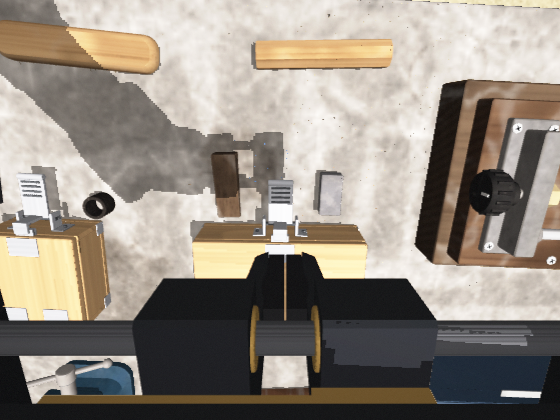

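```bash
python3 - <<'E'
from h import *
for n,p,z in [('tab outer L',(180,269),.036),('tab outer R',(180,293),.036),('lid front left',(225,196),.06),('lid front right',(240,364),.06),('lid fr top L',(227,195),.06),('tip',(255,285),.23)]:
    print(n,np.round(at_z('wrist',p,z),4))
im=cv2.imread('pics/wrist1.png')[165:330,170:390]
cv2.imwrite('pics/w1c.png',cv2.resize(im,None,fx=3.5,fy=3.5,interpolation=cv2.INTER_CUBIC))
im=cv2.imread('pics/top0.png')[160:280,155:275]
cv2.imwrite('pics/t0c.png',cv2.resize(im,None,fx=5,fy=5,interpolation=cv2.INTER_CUBIC)[:600])
E
```

```text
tab outer L [0.4386 0.0015 0.036 ]
tab outer R [0.4375 0.0264 0.036 ]
lid front left [ 0.483  -0.0694  0.06  ]
lid front right [0.4913 0.1012 0.06  ]
lid fr top L [ 0.4852 -0.0705  0.06  ]
tip [0.4342 0.0176 0.23  ]
```

View pics/w1c.png

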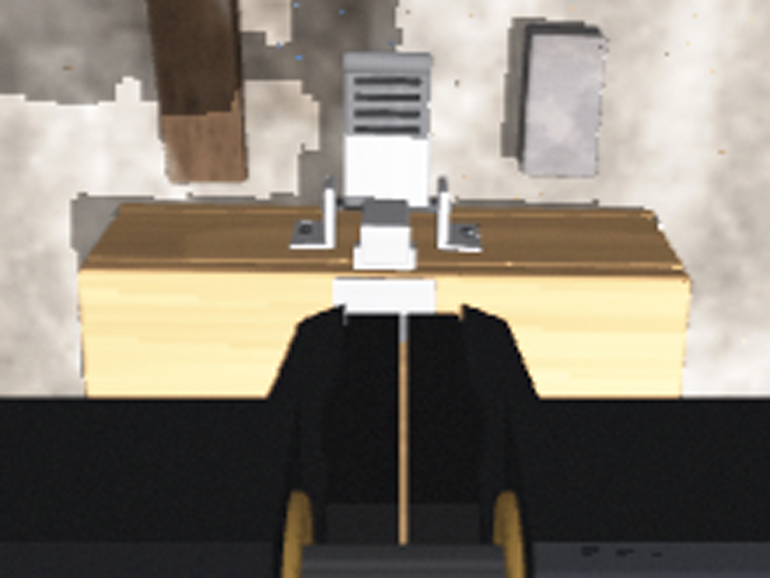

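View pics/t0c.png

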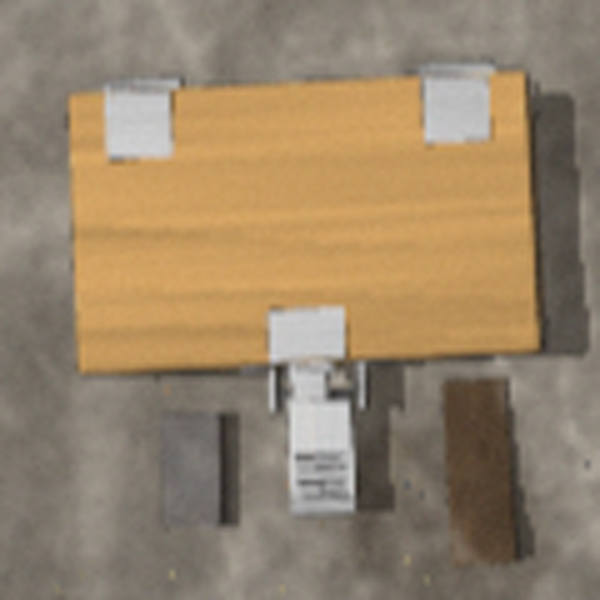

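```bash
python3 - <<'E'
from h import *
for x,y in [(80,268),(690,278)]: print('w',np.round(at_z('wrist',(165+y/3.5,170+x/3.5),.06),4))
P=[]
for x,y in [(70,92),(528,70),(540,352),(80,370)]:
    P.append(at_z('top',(160+y/5,155+x/5),.06)); print('t',np.round(P[-1],4))
for x,y in [(290,514),(356,512)]: print('t tab',np.round(at_z('top',(160+y/5,155+x/5),.036),4))
P=np.array(P);print(P.mean(0))
E
```

```text
w [ 0.5011 -0.0732  0.06  ]
w [0.496 0.105 0.06 ]
t [0.6029 0.1061 0.06  ]
t [ 0.6084 -0.0731  0.06  ]
t [ 0.498  -0.0761  0.06  ]
t [0.4943 0.1026 0.06  ]
t tab [0.4358 0.0253 0.036 ]
t tab [ 0.4361 -0.001   0.036 ]
[0.55088864 0.01489271 0.06      ]
```

Call:
{"fn": "jog_arm", "kwargs": {"rows": [[[-0.006, -0.007, 0.05], 0], [[-0.006, -0.007, 0.1], 0], [[-0.006, -0.007, 0.15], 0], [[-0.006, -0.007, 0.19], 0], [[-0.006, -0.007, 0.22], 0], [[-0.006, -0.007, 0.24], 0], [[-0.006, -0.007, 0.248], 0], [[-0.006, -0.007, 0.248], 0], [[-0.006, -0.007, 0.248], 0], [[-0.006, -0.007, 0.248], 0]]}}

```text
clock: 3.9
tool_pos: [0.4462, 0.0118, 0.0681]
eef_rot: [-0.022, 1.0, 0.0, 0.001]
contact_force: [0.4, -0.7, 0.2]
opening: 0.008
```

```bash
python3 - <<'E'
from h import *
s=get_state()
print(s['clock'],np.round(s['tool_pos'],4),np.round(s['contact_force'],2))
for c in ['scene','wrist']: save(c,c+'2.png')
im=cv2.imread('pics/scene2.png')[140:300,120:320]
cv2.imwrite('pics/s2c.png',cv2.resize(im,None,fx=3.5,fy=3.5,interpolation=cv2.INTER_CUBIC))
E
```

```text
3.9 [0.4462 0.0118 0.0681] [ 0.37 -0.69  0.25]
```

View pics/s2c.png

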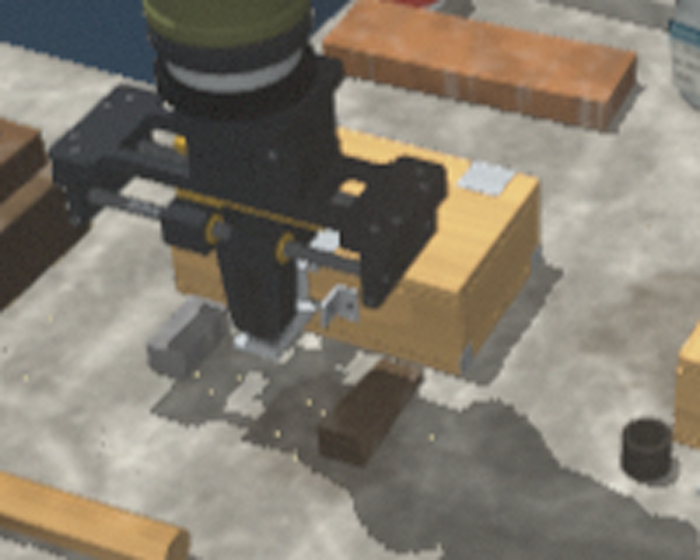

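View pics/wrist2.png

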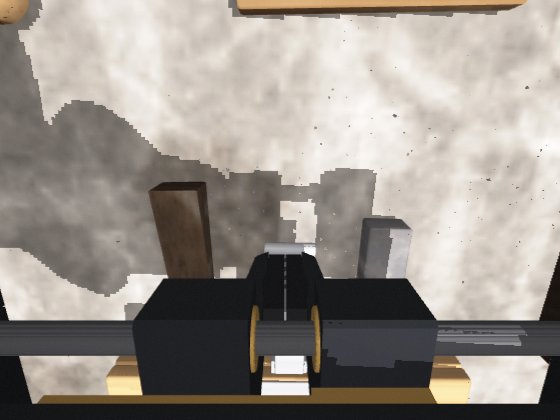

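The fingertips are over the tab: its outer lip shows at the tips, at about (290,248) in the wrist view, with the stone and wedge clear on both sides. Now I'll press slowly.

Call:
{"fn": "jog_arm", "kwargs": {"rows": [[[0, 0.001, 0.006], 0], [[0, 0.001, 0.012], 0], [[0, 0.001, 0.015], 0], [[0, 0.001, 0.017], 0], [[0, 0.001, 0.019], 0], [[0, 0.001, 0.021], 0], [[0, 0.001, 0.023], 0], [[0, 0.001, 0.024], 0], [[0, 0.001, 0.025], 0], [[0, 0.001, 0.026], 0], [[0, 0.001, 0.026], 0], [[0, 0.001, 0.026], 0]]}}

```text
clock: 5.0
tool_pos: [0.4469, 0.0127, 0.049]
eef_rot: [-0.022, 1.0, 0.0, 0.002]
contact_force: [-0.1, -0.1, 12.8]
opening: 0.004
```

```bash
python3 - <<'E'
from h import *
s=get_state()
print(s['clock'],np.round(s['tool_pos'],4),np.round(s['contact_force'],2))
save('scene','scene3.png')
im=cv2.imread('pics/scene3.png')[140:300,120:320]
cv2.imwrite('pics/s3c.png',cv2.resize(im,None,fx=3.5,fy=3.5,interpolation=cv2.INTER_CUBIC))
E
```

```text
5.0 [0.4469 0.0127 0.049 ] [-0.07 -0.13 12.84]
```

View pics/s3c.png

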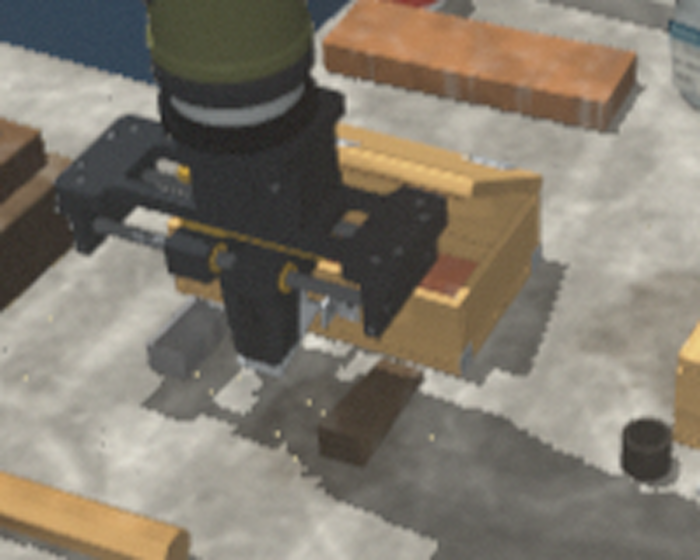

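The lid has sprung up to about 0.6 and the reddish stone shows inside. Next I'll lift off the tab, back away a little, and shift left so I clear the catch plate.

Call:
{"fn": "jog_arm", "kwargs": {"rows": [[[0, 0, -0.02], 0], [[0.008, 0, -0.045], 0], [[0.016, 0.01, -0.07], 0], [[0.016, 0.025, -0.084], 0], [[0.016, 0.04, -0.084], 0], [[0.016, 0.047, -0.084], 0], [[0.016, 0.047, -0.084], 0], [[0.016, 0.047, -0.084], 0]]}}

```text
clock: 5.72
tool_pos: [0.4319, 0.0469, 0.1105]
eef_rot: [-0.022, 1.0, -0.0, -0.0]
contact_force: [-0.9, 0.0, 0.3]
opening: 0.009
```

```bash
python3 - <<'E'
from h import *
s=get_state()
print(s['clock'],np.round(s['tool_pos'],4),np.round(s['contact_force'],2))
print(np.round(R.from_quat(s['eef_rot']).as_matrix(),3))
save('scene','scene4.png')
im=cv2.imread('pics/scene4.png')[140:300,120:320]
cv2.imwrite('pics/s4c.png',cv2.resize(im,None,fx=3.5,fy=3.5,interpolation=cv2.INTER_CUBIC))
for d in mark_of('long_lid_edge','scene'):print(d,[np.round(at_z('scene',d['pixel'],z),3) for z in (.055,.115)])
E
```

```text
5.7167 [0.4319 0.0469 0.1105] [-0.85  0.    0.34]
[[-0.999 -0.045 -0.   ]
 [-0.045  0.999 -0.001]
 [ 0.    -0.001 -1.   ]]
{'pixel': [184.2, 207.4], 'p': 0.92} [array([0.577, 0.063, 0.055]), array([0.506, 0.016, 0.115])]
```

View pics/s4c.png

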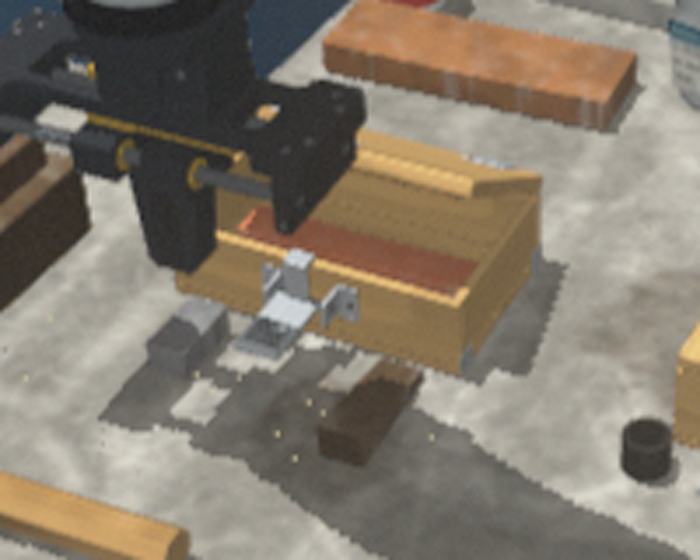

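The network puts the lid edge at (0.506, 0.016, 0.115), which matches 0.6 rad. Now I'll push forward in a rising arc.

Call:
{"fn": "jog_arm", "kwargs": {"rows": [[[-0.03, 0, -0.002], 0], [[-0.06, 0, -0.004], 0], [[-0.08, 0, -0.006], 0], [[-0.09, 0, -0.008], 0], [[-0.097, 0, -0.012], 0], [[-0.104, 0, -0.017], 0], [[-0.111, 0, -0.023], 0], [[-0.118, 0, -0.029], 0], [[-0.125, 0, -0.035], 0], [[-0.132, 0, -0.04], 0], [[-0.139, 0, -0.044], 0], [[-0.146, 0, -0.048], 0], [[-0.153, 0, -0.052], 0], [[-0.16, 0, -0.056], 0], [[-0.167, 0, -0.059], 0], [[-0.174, 0, -0.062], 0], [[-0.181, 0, -0.065], 0], [[-0.188, 0, -0.067], 0], [[-0.188, 0, -0.067], 0]]}}

```text
clock: 7.4
tool_pos: [0.5744, 0.0537, 0.1613]
eef_rot: [-0.022, 1.0, 0.0, 0.001]
contact_force: [-0.6, 0.2, 0.6]
opening: 0.006
```

```bash
python3 - <<'E'
from h import *
s=get_state()
print(s['clock'],np.round(s['tool_pos'],4),np.round(s['contact_force'],2))
save('scene','scene5.png')
im=cv2.imread('pics/scene5.png')[110:270,120:320]
cv2.imwrite('pics/s5c.png',cv2.resize(im,None,fx=3.5,fy=3.5,interpolation=cv2.INTER_CUBIC))
E
```

```text
7.4 [0.5744 0.0537 0.1613] [-0.58  0.15  0.57]
```

View pics/s5c.png

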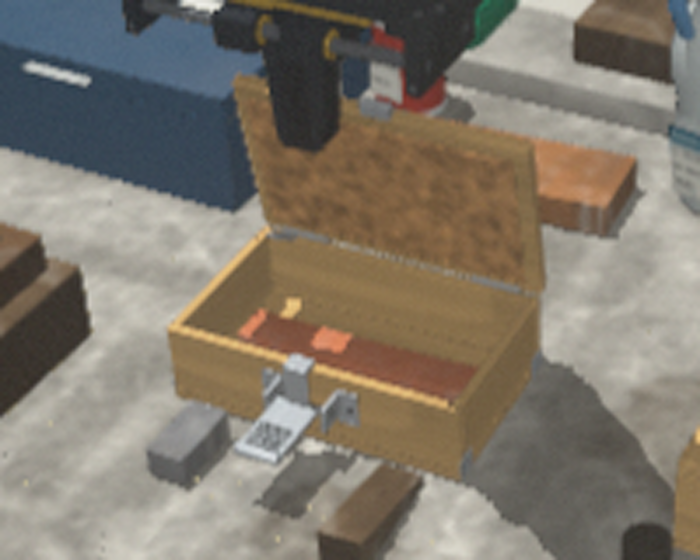

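The lid is close to upright with the fingers on its inner face, and the stones haven't moved. I'll push on towards the stop.

Call:
{"fn": "jog_arm", "kwargs": {"rows": [[[-0.008, 0, 0], 0], [[-0.016, 0, 0], 0], [[-0.024, 0, 0], 0], [[-0.032, 0, 0], 0], [[-0.04, 0, 0], 0], [[-0.047, 0, 0], 0], [[-0.053, 0, 0], 0], [[-0.058, 0, 0], 0], [[-0.062, 0, 0], 0], [[-0.066, 0, 0], 0], [[-0.069, 0, 0], 0], [[-0.071, 0, 0], 0], [[-0.071, 0, 0], 0], [[-0.071, 0, 0], 0]]}}

```text
clock: 8.62
tool_pos: [0.626, 0.0558, 0.1609]
eef_rot: [-0.022, 1.0, 0.0, -0.0]
contact_force: [0.2, 0.3, -0.3]
opening: 0.008
```

```bash
python3 - <<'E'
from h import *
s=get_state()
print(s['clock'],np.round(s['tool_pos'],4),np.round(s['contact_force'],2))
save('scene','scene6.png')
im=cv2.imread('pics/scene6.png')[110:270,120:320]
cv2.imwrite('pics/s6c.png',cv2.resize(im,None,fx=3.5,fy=3.5,interpolation=cv2.INTER_CUBIC))
E
```

```text
8.6167 [0.626  0.0558 0.1609] [ 0.24  0.31 -0.28]
```

View pics/s6c.png

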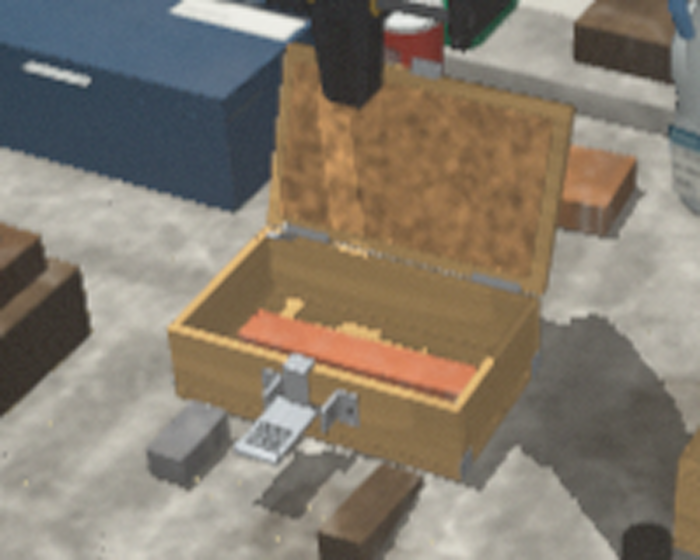

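Call:
{"fn": "jog_arm", "kwargs": {"rows": [[[-0.003, 0, 0], 0], [[-0.005, 0, 0], 0], [[-0.007, 0, 0], 0], [[-0.009, 0, 0], 0], [[-0.01, 0, 0], 0], [[-0.01, 0, 0], 0], [[-0.01, 0, 0], 0]]}}

```text
clock: 9.25
tool_pos: [0.6313, 0.056, 0.1606]
eef_rot: [-0.022, 1.0, -0.001, -0.003]
contact_force: [-5.9, -0.6, 2.6]
opening: 0.005
```

There is now a 6 N push-back, so the lid is against its stop. I'll retract and check it.

Call:
{"fn": "jog_arm", "kwargs": {"rows": [[[0.01, 0, 0], 0], [[0.03, 0, 0], 0], [[0.06, 0, -0.02], 0], [[0.1, 0, -0.05], 0], [[0.14, 0.04, -0.09], 0], [[0.18, 0.08, -0.13], 0], [[0.2, 0.12, -0.15], 0], [[0.2, 0.17, -0.15], 0], [[0.2, 0.22, -0.15], 0], [[0.2, 0.25, -0.15], 0], [[0.2, 0.28, -0.15], 0], [[0.2, 0.28, -0.15], 0], [[0.2, 0.28, -0.15], 0], [[0.2, 0.28, -0.15], 0], [[0.2, 0.28, -0.15], 0], [[0.2, 0.28, -0.15], 0], [[0.2, 0.28, -0.15], 0], [[0.2, 0.28, -0.15], 0]]}}

```text
clock: 10.75
tool_pos: [0.4747, 0.2585, 0.2735]
eef_rot: [-0.021, 1.0, -0.0, 0.0]
contact_force: [0.1, 0.5, 0.2]
opening: 0.008
```

```bash
python3 - <<'E'
from h import *
s=get_state()
print(s['clock'],np.round(s['tool_pos'],4),np.round(s['contact_force'],2))
save('scene','scene7.png'); save('top','top7.png')
for c in ['top','scene']:
  for t,z in [('long_lid_edge',.155),('short_lid_edge',.055),('nagura_b',0),('wedge_a',0),('ferrule_0',0),('angle_clip_a',0)]:
    for d in mark_of(t,c)[:1]: print(c,t,round(d['p'],2),np.round(d['pixel'],1),np.round(at_z(c,d['pixel'],z),4))
E
```

```text
10.75 [0.4747 0.2585 0.2735] [0.1  0.49 0.17]
top long_lid_edge 0.74 [226.2 349.4] [ 0.5015 -0.2293  0.155 ]
top short_lid_edge 0.97 [227.2 350.5] [ 0.5013 -0.247   0.055 ]
top wedge_a 0.87 [253.8 251.6] [ 0.4507 -0.0493  0.    ]
top ferrule_0 0.71 [144.4 207.1] [0.6814 0.041  0.    ]
top angle_clip_a 0.67 [252.4 381.9] [ 0.4487 -0.3194  0.    ]
scene long_lid_edge 0.68 [133.4 242.6] [0.6357 0.0099 0.155 ]
scene short_lid_edge 0.73 [251.1 341.6] [ 0.5052 -0.2496  0.055 ]
scene nagura_b 0.86 [237.2 173.8] [0.4607 0.0738 0.    ]
scene wedge_a 0.55 [260.4 226.5] [ 0.4479 -0.0501  0.    ]
scene ferrule_0 0.6 [270.2 301.3] [ 0.4839 -0.1849  0.    ]
scene angle_clip_a 0.64 [305.4 366.4] [ 0.4537 -0.3172  0.    ]
```

View pics/scene7.png

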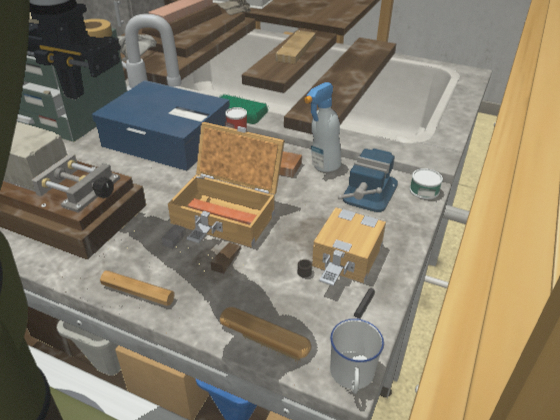

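View pics/top7.png

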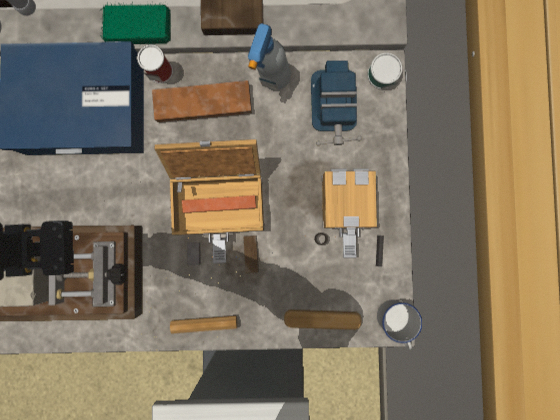

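The scene view shows the long lid leaning back at about (242,133) and the short case shut at (350,243). The stone at (173,237), the wedge at (226,258), the ferrule and the clip are where they were. I'll wait a moment and measure the lid angle again.

Call:
{"fn": "jog_arm", "kwargs": {"rows": [[[0, 0, 0], 0], [[0, 0, 0], 0], [[0, 0, 0], 0], [[0, 0, 0], 0], [[0, 0, 0], 0], [[0, 0, 0], 0], [[0, 0, 0], 0], [[0, 0, 0], 0], [[0, 0, 0], 0], [[0, 0, 0], 0], [[0, 0, 0], 0], [[0, 0, 0], 0]]}}

```text
clock: 12.45
tool_pos: [0.4745, 0.2593, 0.2735]
eef_rot: [-0.022, 1.0, 0.0, 0.0]
contact_force: [0.4, -0.0, 0.6]
opening: 0.007
```

```bash
python3 - <<'E'
from h import *
a=cv2.imread('pics/scene7.png');save('scene','scene8.png');b=cv2.imread('pics/scene8.png')
d=cv2.absdiff(a,b).max(2)[120:200,180:300];print('diff',(d>25).sum(),d.max())
im=cv2.imread('pics/top7.png')[130:250,150:270]
cv2.imwrite('pics/t7c.png',cv2.resize(im,None,fx=5,fy=5,interpolation=cv2.INTER_CUBIC))
# predicted edge pixels (lid angle sweep), inner-face front corners
m=camera_model('top');T=np.linalg.inv(m['extrinsics']);K=np.array(m['mtx'])
m2=camera_model('scene');T2=np.linalg.inv(m2['extrinsics']);K2=np.array(m2['mtx'])
def proj(T,K,p):
    q=T[:3,:3]@p+T[:3,3];u=K@np.array([q[0],-q[1],-q[2]]);return u[:2]/u[2]
c,s=np.cos(.026),np.sin(.026)
for th in (1.6,1.75,1.85,1.95,2.05):
    o=[]
    for y in (.09,-.09):
        x=.055-.11*np.cos(th);z=.05+.11*np.sin(th)
        p=np.array([.551+c*x-s*y,.0155+s*x+c*y,z]);o+=[proj(T,K,p),proj(T2,K2,p)]
    print(th,'topL',o[0].round(1),'topR',o[2].round(1),'sceneL',o[1].round(1),'sceneR',o[3].round(1))
im=cv2.imread('pics/scene8.png')[110:250,160:300]
cv2.imwrite('pics/s8c.png',cv2.resize(im,None,fx=4,fy=4,interpolation=cv2.INTER_CUBIC))
E
```

```text
diff 0 10
1.6 topL [154.  168.7] topR [257.9 164.2] sceneL [191.9 127. ] sceneR [275.9 146.8]
1.75 topL [154.  159.5] topR [257.6 155. ] sceneL [196.2 124. ] sceneR [279.3 143.4]
1.85 topL [154.2 153.7] topR [257.4 149.2] sceneL [199.1 122.7] sceneR [281.5 141.9]
1.95 topL [154.6 148.2] topR [257.3 143.7] sceneL [201.8 122. ] sceneR [283.6 140.9]
2.05 topL [155.2 143.1] topR [257.2 138.7] sceneL [204.4 121.8] sceneR [285.6 140.5]
```

View pics/t7c.png

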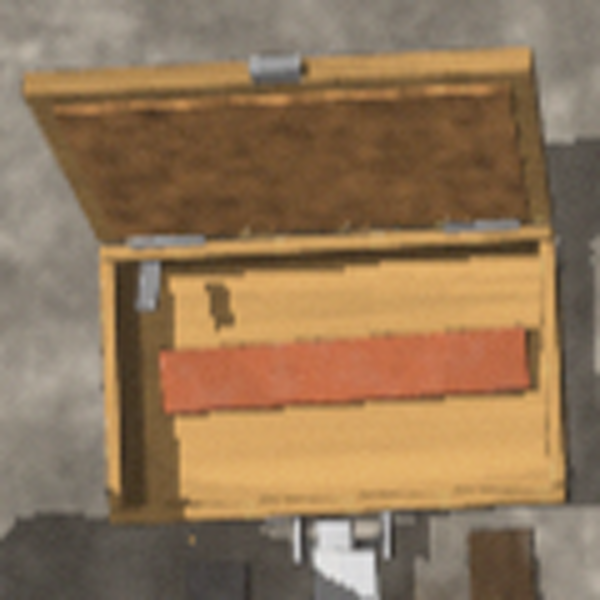

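View pics/s8c.png

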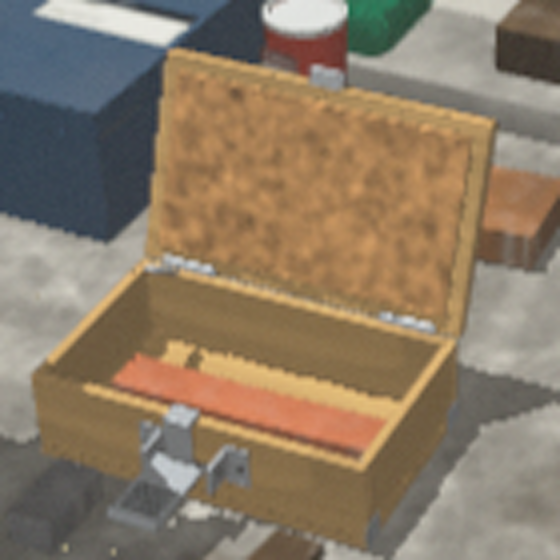

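The lid's front corners in the top view, at about (155.6,148) and (256.6,144), match the prediction for 1.95 rad. Nothing changed over the 1.7 s between pictures, so I'm handing the job in.

```bash
python3 - <<'E'
from plant import *
print(workorder.finish_job())
E
```

```text
the job is handed in; nothing more can be done
None
```

The long case is open, with its lid back against its stop and staying there on its own. I handed the job in at about 12.5 s on the robot's clock, with the arm clear of everything.

- **What I did:** I found the long case on the left and pressed its tab down with the closed fingertips, reaching 12.8 N. The lid sprang up to about 0.6 rad. I backed off, then pushed its inner face in a rising arc, past upright, until the stop pushed back with about 6 N. Then I retracted.
- **Lid:** its corners in the top view match the prediction for 1.95 rad. The lid area didn't change between two pictures 1.7 s apart with nothing touching it.
- **Everything else:** the short case is still shut, and the slim stone still lies in the long case. The grey stone, wedge, ferrule and clip are where they were, within measurement error.
- **Disagreements:** in the last top view the network put the long lid's edge on the short case and the ferrule near the long lid. It also missed the grey stone, which lay in shadow. The pictures and the scene camera showed all of these in the right places. The network's own mark for the lid edge in the scene view was about 1 cm short of the expected stop position, so I relied on the corner match instead.

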